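Refit the edge-bander's pressure roller and lock it with its hairpin clip

TASK

The edge-bander's pressure roller has been off for cleaning: slide the large rubber roller back onto its axle on the machine, all the way down, and let go. Then lock it with the large hairpin clip: push the clip's straight leg through the cross hole above the roller until the sprung bow snaps fully home around the axle, and let go. Leave everything else on the bench where it is.

Things in the scene. Friction and masses are not known exactly. Their poses are not given: they have to be found in the camera images.
- machine: Bench edge-banding machine, fixed: grey base, aluminium table 380 x 380 mm, its top 75 mm above the bench. Origin on the bench straight below the roller axle; +x to the machine's back, away from the operator and the robot. The table spans x -110 to +270, y -250 to +130 mm. Two steel fence strips, 25 mm high, front faces at x = -28 mm, start 88 mm to either side of the axle in y.
- machine_bolt (a point): Bolt head, 6 mm high, on the dark steel strip 50 mm behind the axle (machine x = 50 mm). Farther back on the table: a green glue pot 130 x 110 mm, 115 mm high over the table, centred at machine x 135, y -175 mm; a turntable with a coil, up to 45 mm over the table, its edge 97 mm from the axle, and a steel glue roller 52 mm high, 136 mm from it. Nothing else taller is within 85 mm of the axle.
- axle: Fixed upright steel axle of the pressure roller on the machine's table, 18 mm in diameter. Origin at its foot on the axis, at table height; z up. A collar 30 mm wide and 4 mm high at the foot carries the roller. The top is 64.75 mm above the origin, its last 3 mm tapered to 12 mm. A cross hole goes right through it along the axle's own x axis; the axle's yaw is not the machine's.
- axle_hole (a point): Centre of the round cross hole, 7.5 mm in diameter, on the axle's axis, 49.5 mm above the axle's origin and 5.5 mm above the seated roller's top. Axes as axle; the hole runs along x, with a slight lead-in at both mouths. It can be entered from either end; the -x end faces the robot's side and is clear.
- axle_mid (a point): Point on the axle's axis, 24 mm above the axle's origin, where roller_center lies when the roller is fully down on the collar.
- roller: The large roller: black rubber tyre on an aluminium hub, 56 mm in diameter, 40 mm high, through bore 20.5 mm; 0.15 to 0.31 kg, loose, lying flat on the bench with its bore upright. Both ends are alike. Origin at the centre of its lower face, z along the bore.
- roller_center (a point): Centre of the large roller, 20 mm above its origin, on its axis.
- clip: The large hairpin clip (R-clip): steel wire 4.5 mm thick, 96 mm long, 26 to 42 g, loose, lying flat on the bench. Origin on the centreline of its straight leg, at the point that lies at the axle's centre when the clip is home; 2.25 mm above the bench at the start. +x runs along the leg to its tip, +y to the sprung bow, z up. Home from either end of the hole, bow on either side, level.
- clip_loop (a point): Grip point: centre of the large clip's two-turn coil, at (-52, +8, +2.25) mm in the clip's frame, half way up it. The coil is 20.5 mm wide over its flanks in y (y -2.25 to +18.25 mm), 9 mm high (z -2.25 to +6.75 mm) and reaches back to x = -62 mm. Pinch it across y.
- clip_tip (a point): End of the large clip's straight leg, at (+34, 0, 0) mm in the clip's frame. The leg is round, 4.5 mm, and its last 6 mm only 3 mm thick.
- clip_bow (a point): Top of the hollow of the sprung bow, on the wire's centreline, at (0, +9.5, 0) mm in the clip's frame. The hollow fits round the 18 mm axle; when home it draws the leg against the bow-side wall of the hole (1.5 mm off centre). Before it the wire narrows to the nip (x 8 to 13 mm, 1 mm off the leg) and flares out to its end at x = 28, y = 15 mm.
- clip_jaw (a joint): Opening of the large clip's sprung bow about its root by the coil, rad: 0 closed (as it lies), 0.05 to 0.09 while the nip rides over the axle, below 0.02 once snapped home. Spring 2 N m/rad, preload 0.08 N m: pushing the clip on takes about 2 to 8 N along the leg, and it hugs the axle with about 2 N.
- small_clip: A smaller hairpin clip of the same kind (3 mm wire, about 57 mm long), not for this axle; lies flat. Leave it. Origin on its straight leg, +x to the tip.
- small_roller: A smaller rubber roller (38 mm in diameter, 24 mm high, bore 10 mm), not for this axle. Leave it. Origin at the centre of its lower face.
- pencil: Flat carpenter's pencil, 180 x 13 x 8 mm, lying along its x. Leave it. Origin at the middle of its underside.
- tape_measure: Tape measure, 72 x 40 x 66 mm, standing. Leave it. Origin at the centre of its underside.
- screw_bin: Red open bin of screws, 160 x 105 x 70 mm. Leave it. Origin at the centre of its underside.
- screwdriver: Screwdriver with a yellow handle, about 200 mm long, lying along its x, tip to +x. Leave it. Origin at its underside near the middle.
Mind the look-alikes: they are no part of the job. What is shaped like the clip but purple or yellow is not meant.

How it is judged:
On the way, in this order (a step that is already met when the one before it is completed fails the run):
1. the large roller is all the way down on the axle and let go (distance between roller_center and axle_mid below 0.004 m and angle between the z axis of roller and the z axis of axle, either way round below 0.08 rad and contact force between the fingers and roller below 0.3 N), for 0.2 s.
2. with the roller in place, the large hairpin clip is home: its leg through the cross hole, its bow closed round the axle (distance between roller_center and axle_mid below 0.004 m and angle between the z axis of roller and the z axis of axle, either way round below 0.08 rad and distance between clip and axle_hole below 0.0045 m and angle between the x axis of clip and the x axis of axle, either way round below 0.25 rad and angle between the z axis of clip and the z axis of axle, either way round below 0.25 rad and value of joint clip_jaw below 0.03 rad), for 0.2 s.
At the end, for the whole second after the job is handed in: The large roller sits on the axle (its centre within 4 mm of its seated place, upright within 0.08 rad), the large clip is home (its body origin within 4.5 mm of the centre of the cross hole, leg along the hole and clip level within 0.25 rad, jaw joint below 0.03 rad), both let go and at rest (all of step 2 and contact force between the fingers and roller below 0.3 N and contact force between the fingers and clip below 0.3 N and linear speed of each of roller, clip below 0.02 m/s); the robot touches nothing.
It fails at once if another thing on the bench is shoved more than 40 mm (distance of any of small_clip, small_roller, pencil, tape_measure, screw_bin, screwdriver from where it was at the start of the episode above 0.04 m).
It also fails if it takes over 72 s, if anything falls off the work surface, if the arm or the gripper's body presses on something with over 40 N, if the wrist force passes 120 N, or if a joint passes its speed limit or range.

ROBOT

A 6-joint arm with a two-finger parallel gripper is mounted at the origin on the work surface. World frame = base frame: x ahead of the robot, y to its left, z up, the work surface at z = 0. Lengths are in m, angles in rad, forces in N, time in s.
With the tool pointing down it reaches from about 0.35 to 0.95 m from the base axis. Payload 17.4 kg.
Tool frame: the origin (TCP) lies midway between the tips of the shut fingers; the grasp point (between the pads) lies 19 mm behind it; z points along the fingers, y is the line along which they close (so a half turn about z gives the same grasp; the last joint's range is limited). The gripper opens to 93 mm and grips with 3 to 60 N. Pads are 15 mm wide; open, the fingers measure 128 mm over their backs; the gripper's body (75 mm by 188 mm) begins 65 mm behind the grasp point.
Start: joints at [1.213, 0.116, 1.442, -0, 1.584, -0.038], TCP at [0.212, 0.641, 0.219] pointing down, gripper open.
Joint ranges: [-2.83, 2.83], [-0.83, 2.19], [0.07, 2.5], [-1.14, 4.28], [0.01, 3], [-2.97, 2.97]. Speed limits (rad/s): [1.89, 1.89, 2.22, 3.14, 3.14, 3.14].

INTERFACE

Orientations are given as [roll, pitch, yaw] about the fixed x, y, z axes, in that order (R = Rz(yaw) Ry(pitch) Rx(roll)).
In Python, from station import * gives the robot as it stands.
- The arm moves only by the shell command python3 -m creep 'ROWS'. ROWS is a JSON object of lists of equal length, an entry for each row: "gripper": the finger opening in mm, from 0 to 93; "delta_pos": the shift along the tool's x, y, z in mm, a list of three; "dr": the turn, a rotation vector about the tool's x, y, z in rad, a list of three. A call has 1 to 12 rows; each row is the pose to reach, as a shift and turn from the pose commanded when the call began, along the tool's axes at that moment; what a row does not reach only later rows make up. A row lasts 1/8 s, in which the tool goes at most 62.5 mm and 10.7 degrees, less where a joint would pass 70% of its speed; a pose out of reach is approached as far as the arm can. A call with a gripper value outside its range is refused whole. The fingers move at their own pace and stop on an object; the grip force is fixed at half the most. Time passes only in rows, so rows that repeat a pose let the fingers close. It gives the time, the measured TCP pose, the force, the opening and the grip force at its end, in the units of the state.
- observe(): the state, without advancing time (a new reading comes with each control period).
- snapshot(name): name is "scene" or "top"; returns a dict with "image" (480x640x3 uint8, red, green, blue), "depth" (480x640 float32, m along the optical axis (not along the pixel's ray), 0 where there is no reading), "intrinsics" (3x3 intrinsics, pixels), "rvec" (rotation vector, rad) and "tvec" (3), from world to camera coordinates, as OpenCV has them. Camera axes: x right, y down, z forward; pixel columns grow to the right and rows downward; lengths in m; the calibration is good to about 2 mm. A picture is of the moment at which its call begins.
- hand_in(): hands the job in; it is judged then, once.
The state is a dict: "time_s": time; "joints": joint angles; "joint_vel": joint speeds; "tau": joint torques, N m; "position": TCP position; "orientation": TCP orientation; "force": force on the tool from outside, world axes, zero at the start; "moment": the same for the moment, N m; "width": opening from 0.0 (shut) to 1.0 (fully open); "finger_force": force on a finger pad.
Only numpy, scipy, OpenCV 4.12 (cv2) and the standard library are available. Lean on these libraries where they do the work, as an engineer would, in place of code of your own. Each camera call takes 0.05 s, during which the arm holds its last target. There are 200 camera calls.

## Working session

There is one attempt and no reset: what is moved stays moved. The work goes in short steps, Python scripts to look and compute and a shell command to move; the robot and the scene stay as the last step left them, time stands still between calls to the robot, and variables do not carry over. Pictures are saved under pics/ and viewed, at most 10 in all, crops included, and the job is handed in when it is done.

```bash
mkdir -p pics; ls; cat > h.py <<'E'
from station import *
import numpy as np, cv2
from scipy.spatial.transform import Rotation as Ro
def cam(s):
    R=cv2.Rodrigues(np.array(s["rvec"],float))[0]; return R,np.array(s["tvec"],float).ravel(),np.array(s["intrinsics"],float)
def pt(s,u,v,z=None):
    """world point of pixel: on plane z, or from depth"""
    R,t,K=cam(s); r=np.linalg.inv(K)@[u,v,1.]
    if z is None: return R.T@(r*float(s["depth"][int(round(v)),int(round(u))])-t)
    c=-R.T@t; d=R.T@r; return c+d*(z-c[2])/d[2]
def px(s,p):
    R,t,K=cam(s); q=K@(R@np.array(p,float)+t); return q[:2]/q[2]
def togo(target,yaw=None):
    """shift in tool axes mm from measured pose"""
    o=observe(); R=Ro.from_euler('xyz',o["orientation"])
    return np.round(R.inv().apply((np.array(target)-o["position"]))*1000,1)
def load(n):
    return np.load(f"{n}.npy",allow_pickle=True).item()
def take(n,save):
    s=snapshot(n); np.save(save+".npy",s,allow_pickle=True); return s
E
python3 - <<'E'
from h import *
for n in("scene","top"):
    s=take(n,n+"0"); cv2.imwrite(f"pics/{n}0.png",s["image"][:,:,::-1])
    R,t,K=cam(s); print(n,-R.T@t,K[0,0])
print(observe())
E
```

```text
pics
scene [0.86740789 0.37083508 0.91462408] 517.9351909874547
top [0.33810707 0.05583307 1.29311318] 576.7167972044907
{'time_s': 0.1, 'joints': array([ 1.21321222e+00,  1.16467235e-01,  1.44219017e+00, -1.05112074e-05,
        1.58399967e+00, -3.78007037e-02]), 'joint_vel': array([ 0.00054031, -0.00204849, -0.00314211,  0.00017172, -0.00041314,
        0.00141024]), 'tau': array([ 8.39038112e-04, -7.22887444e+01, -6.23869228e+01,  7.80920684e-02,
        2.28149432e-02, -8.18336758e-06]), 'position': array([0.21214304, 0.64060852, 0.21796445]), 'orientation': array([-3.14052859e+00, -2.97235114e-05,  2.82180910e+00]), 'force': array([-0.31455964, -0.10363534,  0.0293859 ]), 'moment': array([-0.0023554 ,  0.01332099,  0.01554129]), 'finger_force': 0.0, 'width': 1.0017393114665578}
```

View pics/scene0.png

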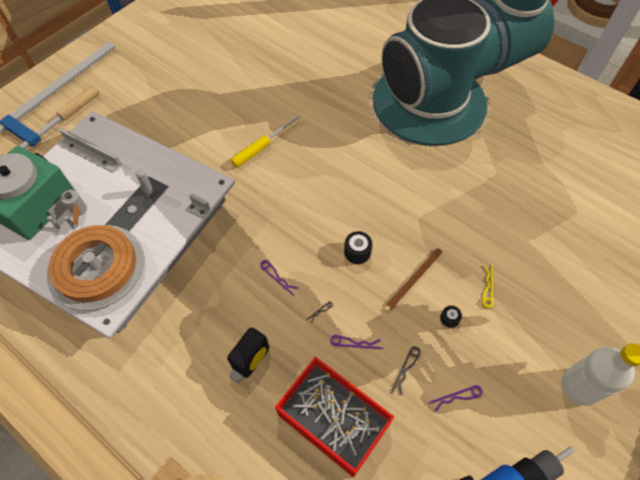

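View pics/top0.png

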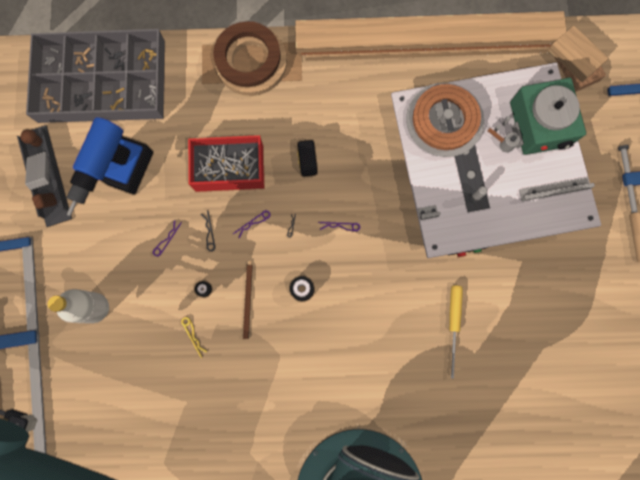

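The scene view shows the large roller at (358,247) and the small one at (451,316). The large grey clip is at (406,370) and the small grey one at (319,311). Purple look-alikes are at (278,278), (357,343) and (456,397), and a yellow one at (488,286). The axle is at (145,183).

In the top view the large roller is at (301,288), the small roller at (203,288), the large grey clip at (209,230), the small grey clip at (292,225) and the axle near (485,190). Purple clips are at (167,237), (252,223) and (340,226), and the yellow one at (195,337). I choose the large grey clip and the large roller, and check both in a close crop.

```bash
python3 - <<'E'
from h import *
s=load("scene0");t=load("top0")
def crop(d,u,v,w,h,k): return cv2.resize(d["image"][v:v+h,u:u+w,::-1],None,fx=k,fy=k,interpolation=cv2.INTER_CUBIC)
a=crop(s,375,340,66,60,6); b=crop(t,180,200,66,50,6)
c=crop(s,110,150,66,50,6); d=crop(t,450,150,66,50,6)
a=a[:300]
cv2.imwrite("pics/c1.png",np.vstack([np.hstack([a,b]),np.hstack([c,d])]))
for n,dd in(("s",s),("t",t)):
    for nm,u,v in ((("roll",358,240),("clipcoil",414,354),("axletop",142,175),("axlefoot",148,192)) if n=="s" else (("roll",296,288),("coil",210,245),("axle",480,193),("foot",474,192))):
        print(n,nm,pt(dd,u,v).round(4))
E
```

```text
s roll [0.4297 0.1056 0.0321]
s clipcoil [0.5449 0.3182 0.0093]
s axletop [ 0.6202 -0.2627  0.1359]
s axlefoot [ 0.6252 -0.2619  0.0874]
t roll [0.4373 0.1229 0.0391]
t coil [ 0.5444  0.3189 -0.0026]
t axle [ 0.6142 -0.2664  0.1293]
t foot [ 0.6253 -0.2639  0.0932]
```

View pics/c1.png

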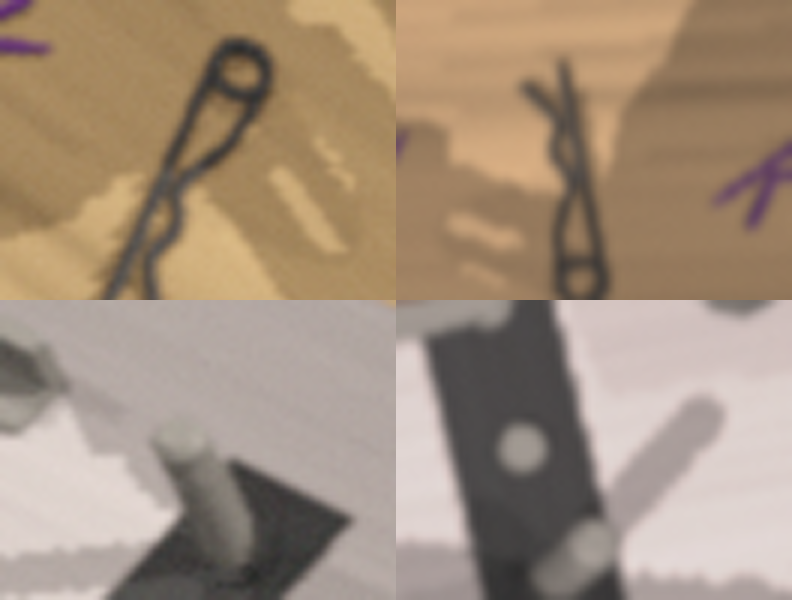

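The crops confirm the clip: plain grey steel wire, coil near scene px (414,352) and top px (211,245), leg tip near top px (208,210). They also show the axle top at scene (140,172) and top (482,191). I now measure everything and enlarge the axle to find its hole.

```bash
python3 - <<'E'
from h import *
s=load("scene0");t=load("top0")
print("axle top", pt(s,140,172.2,.13975).round(4), pt(t,482.3,190.8,.13975).round(4))
b=pt(t,471,174.5,.081); print("bolt",b.round(4))
def cen(d,u,v,r,lo,hi):
    H,W=d["depth"].shape; P=[pt(d,i,j) for j in range(v-r,v+r) for i in range(u-r,u+r)]
    P=np.array(P); return P[(P[:,2]>lo)&(P[:,2]<hi)]
for n,d,u,v in(("s",s,358,247),("t",t,301,288)):
    P=cen(d,u,v,28,.034,.046); c,r=cv2.minEnclosingCircle(P[:,:2].astype(np.float32)*1000); print(n,"roller top",len(P),c,r,P[:,2].mean())
# clip by colour: dark grey pixels
for n,d,(u0,v0,u1,v1) in(("s",s,(385,340,425,402)),("t",t,(195,205,222,258))):
    im=d["image"][v0:v1,u0:u1].astype(int); m=(im.max(2)<95)&(im.max(2)-im.min(2)<35)
    vv,uu=np.nonzero(m); P=np.array([pt(d,a+u0,b_+v0,.0023)[:2] for a,b_ in zip(uu,vv)])*1000
    (c,sz,a)=cv2.minAreaRect(P.astype(np.float32)); w,V=np.linalg.eigh(np.cov(P.T)); print(n,len(P),c,sz,a,"pca",P.mean(0),V[:,1]); 
def cr(d,u,v,w,h,k):
    i=cv2.resize(d["image"][v:v+h,u:u+w,::-1],None,fx=k,fy=k,interpolation=cv2.INTER_CUBIC).astype(float)
    return np.clip((i-40)*1.5,0,255).astype(np.uint8)
def cl(d,u,v): return cr(d,u,v,40,56,10)
A=np.hstack([cr(s,127,163,33,38,12),cr(t,465,175,33,38,12)]);cv2.imwrite("pics/ax.png",A)
A=np.hstack([cr(s,385,340,40,60,10),cr(t,190,202,40,60,10)]);cv2.imwrite("pics/cl.png",A)
E
```

```text
axle top [ 0.6193 -0.2674  0.1398] [ 0.6162 -0.2686  0.1398]
bolt [ 0.6673 -0.2636  0.081 ]
s roller top 524 (437.7095031738281, 112.35456085205078) 28.4333553314209 0.03936683447794471
t roller top 444 (438.2746276855469, 111.4416732788086) 27.79137420654297 0.040088050591497656
s 159 (572.8951416015625, 321.8531188964844) (88.99051666259766, 18.83204460144043) 9.005901336669922 pca [562.37530163 318.99997261] [-0.99096652 -0.13410953]
t 91 (572.6759033203125, 316.904296875) (81.44461059570312, 15.940474510192871) 0.21985279023647308 pca [562.3642468  317.82124156] [-0.9956501  -0.09317124]
```

View pics/ax.png

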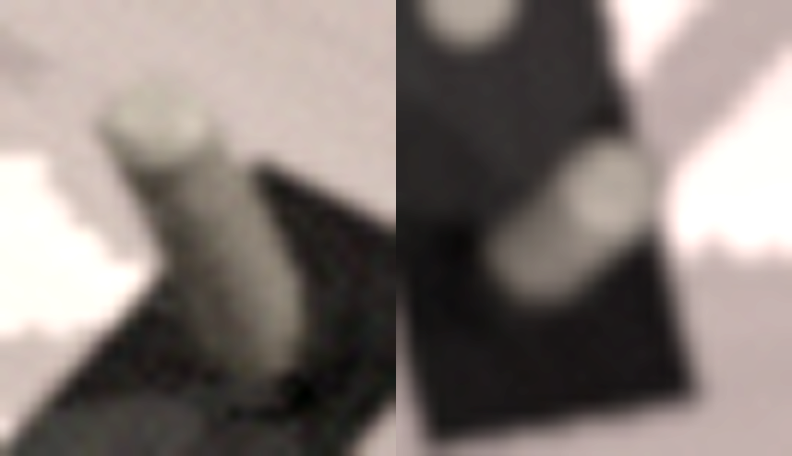

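View pics/cl.png

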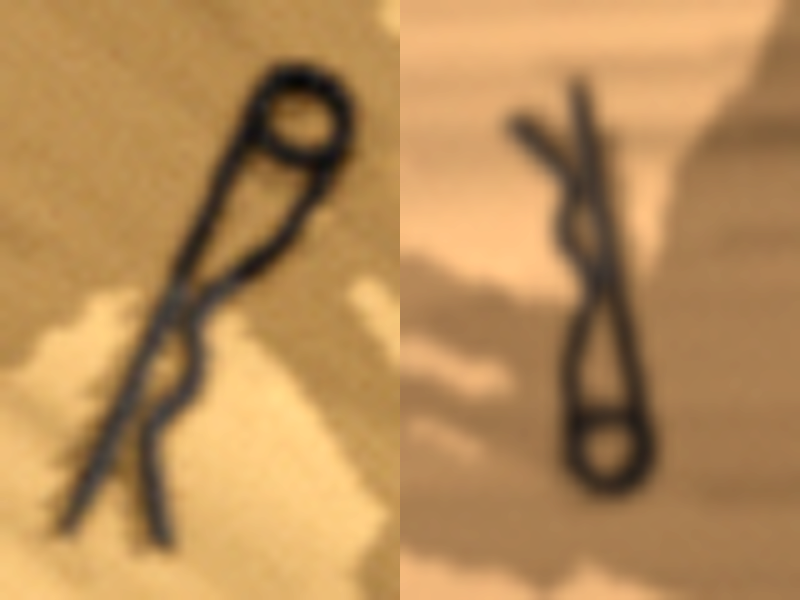

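The axle crop shows its top at scene (140,173) and top (482,191), but the hole is not obvious. In the clip crop the coil centre is at scene (415,351.5) and top (211,247), and the leg tip at scene (391.8,393) and top (207.7,209.8). The bow is on world +y. I unwrap the axle's surface to find the hole's yaw.

```bash
python3 - <<'E'
from h import *
S={"s":load("scene0"),"t":load("top0")}
for n,tp,co in(("s",(391.8,393),(415,351.5)),("t",(207.7,209.8),(211,247))):
    a=pt(S[n],*tp,.00225);b=pt(S[n],*co,.0045);d=a-b;L=np.hypot(d[0],d[1])
    print(n,"tip",a.round(4),"coil",b.round(4),"dist(86.4)",L.round(4),"leg yaw deg",np.degrees(np.arctan2(d[1],d[0])+np.arctan2(8,86)).round(1))
ims=[]
ctr={"s":(.6193,-.2674),"t":(.6162,-.2686)}
for n in S:
    d=S[n];R,t,K=cam(d);c=-R.T@t;x0,y0=ctr[n]
    view=np.degrees(np.arctan2(c[1]-y0,c[0]-x0)); print(n,"view az",view)
    A=np.arange(-80,81,2)+view; Z=np.arange(64,6,-.5)
    m=np.array([[px(d,(x0+.009*np.cos(np.radians(a)),y0+.009*np.sin(np.radians(a)),.075+z/1000)) for a in A] for z in Z]).astype(np.float32)
    g=cv2.cvtColor(d["image"],cv2.COLOR_RGB2GRAY).astype(np.float32)
    u=cv2.remap(g,m[...,0],m[...,1],cv2.INTER_CUBIC)
    band=u[(Z>46)&(Z<53)].mean(0); ref=u[(Z>32)&(Z<40)].mean(0)
    print([(int(a),int(x),int(y)) for a,x,y in zip(A[::5],band[::5],ref[::5])])
    u=np.clip((u-60)*1.6,0,255).astype(np.uint8); ims.append(cv2.resize(u,(390,560)))
cv2.imwrite("pics/unw.png",np.hstack(ims))
E
```

```text
s tip [0.6246 0.3263 0.0022] coil [0.5382 0.3168 0.0045] dist(86.4) 0.0869 leg yaw deg 11.6
t tip [0.6256 0.3235 0.0023] coil [0.5387 0.3152 0.0045] dist(86.4) 0.0873 leg yaw deg 10.8
s view az 68.75687520223246
[(-11, 118, 98), (-1, 110, 88), (8, 100, 82), (18, 93, 83), (28, 90, 86), (38, 91, 90), (48, 99, 96), (58, 110, 105), (68, 117, 115), (78, 124, 122), (88, 127, 127), (98, 128, 128), (108, 126, 123), (118, 119, 111), (128, 118, 97), (138, 127, 84), (148, 144, 78)]
t view az 130.60205289034113
[(50, 87, 82), (60, 88, 86), (70, 91, 91), (80, 97, 97), (90, 104, 104), (100, 109, 109), (110, 114, 114), (120, 117, 117), (130, 121, 120), (140, 123, 120), (150, 123, 118), (160, 121, 113), (170, 115, 108), (180, 106, 101), (190, 97, 91), (200, 88, 85), (210, 84, 82)]
```

View pics/unw.png

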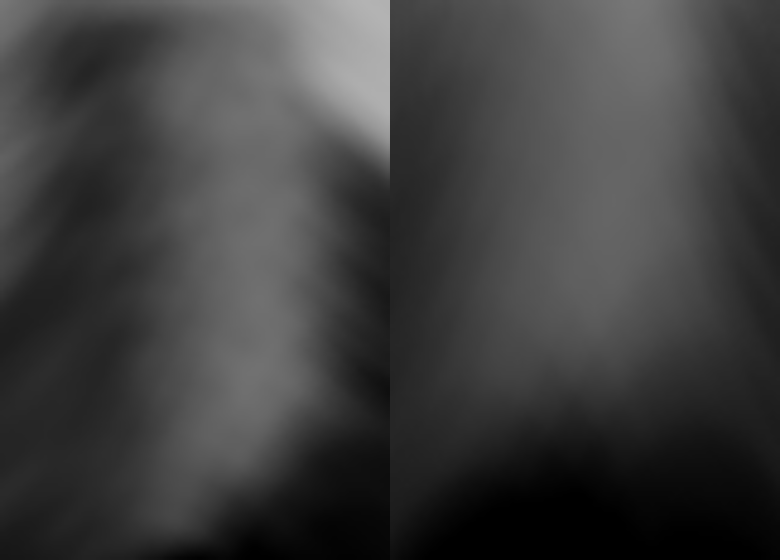

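The unwrapped maps don't show the hole clearly because of blur and slight misregistration. I average several frames and check the depth for points inside the cylinder radius.

```bash
python3 - <<'E'
from h import *
from scipy.optimize import least_squares
for n in("scene","top"):
    F=[snapshot(n) for _ in range(10)]; s=F[0]
    D=np.stack([f["depth"] for f in F]); s["image"]=np.mean([f["image"].astype(np.float32) for f in F],0)
    print(n,"depth noise",D[:,180:190,200:260].std(0).mean())
    s["depth"]=np.median(D,0); np.save(n+"avg.npy",s,allow_pickle=True)
    u0,v0=(127,163) if n=="scene" else (462,172)
    P=[];I=[]
    for v in range(v0,v0+38):
        for u in range(u0,u0+36):
            p=pt(s,u,v); P.append(p); I.append((u,v))
    P=np.array(P);I=np.array(I)
    m=(P[:,2]>.088)&(P[:,2]<.134)&(np.hypot(P[:,0]-.618,P[:,1]+.268)<.016)
    Q=P[m]
    f=least_squares(lambda c:np.hypot(Q[:,0]-c[0],Q[:,1]-c[1])-.009,[.618,-.268],loss="soft_l1",f_scale=.0005)
    r=(np.hypot(Q[:,0]-f.x[0],Q[:,1]-f.x[1])-.009)*1000
    print("axis",f.x.round(4),len(Q),"rms",r.std())
    T=P[(P[:,2]>.1385)&(P[:,2]<.145)&(np.hypot(P[:,0]-.618,P[:,1]+.268)<.02)]; print("top",len(T),T.mean(0).round(4))
    az=np.degrees(np.arctan2(Q[:,1]-f.x[1],Q[:,0]-f.x[0])); 
    for i in np.argsort(r)[:14]: print(I[m][i],"az",az[i].round(),"h",(Q[i,2]*1000-75).round(1),"r",r[i].round(1))
E
```

```text
scene depth noise 0.019053547
axis [ 0.6193 -0.2703] 160 rms 0.40708475829235824
top 32 [ 0.6202 -0.2697  0.1392]
[139 180] az -5.0 h 45.2 r -1.6
[140 181] az 17.0 h 44.9 r -1.0
[140 178] az 41.0 h 55.2 r -0.9
[138 179] az -36.0 h 44.2 r -0.8
[145 181] az 82.0 h 43.0 r -0.7
[148 183] az 107.0 h 32.6 r -0.6
[150 186] az 115.0 h 21.3 r -0.6
[149 186] az 100.0 h 24.1 r -0.6
[147 180] az 114.0 h 40.8 r -0.6
[142 183] az 35.0 h 39.9 r -0.6
[140 179] az 36.0 h 52.6 r -0.5
[148 187] az 81.0 h 23.9 r -0.5
[144 178] az 88.0 h 51.8 r -0.5
[146 191] az 33.0 h 13.7 r -0.5
top depth noise 0.01464039
axis [ 0.6196 -0.2708] 67 rms 0.3311728031151076
top 29 [ 0.6191 -0.2706  0.1395]
[481 195] az 179.0 h 45.0 r -1.5
[480 195] az 162.0 h 46.4 r -0.8
[482 195] az -171.0 h 47.5 r -0.7
[478 193] az 120.0 h 49.8 r -0.6
[475 198] az 143.0 h 15.3 r -0.6
[478 189] az 68.0 h 54.6 r -0.5
[473 195] az 89.0 h 14.4 r -0.4
[483 195] az -148.0 h 43.3 r -0.4
[476 194] az 111.0 h 37.0 r -0.3
[481 194] az 159.0 h 56.6 r -0.3
[474 195] az 102.0 h 22.3 r -0.3
[476 197] az 142.0 h 25.2 r -0.2
[480 194] az 149.0 h 54.2 r -0.2
[474 194] az 90.0 h 23.9 r -0.2
```

Depth places the axis at (0.6195,-0.2705) in both cameras. Points inside the radius at h≈45 lie near az 0–20 (scene) and 160–190 (top), so the hole's yaw is near 0. I fit it by ray-casting a model of the axle with its hole.

```bash
python3 - <<'E'
from h import *
from scipy.optimize import minimize
tot=0
psi=np.arange(-50,51,5)
for n,(x0,y0) in(("scene",(.6193,-.2703)),("top",(.6196,-.2708))):
    s=load(n+"avg"); R,t,K=cam(s); c=-R.T@t
    uv=[(u,v) for v in range(163,205) for u in ((range(127,165)) if n=="scene" else range(462,500))]
    uv=np.array(uv); d0=np.array([s["depth"][v,u] for u,v in uv]); 
    P=np.array([pt(s,u,v) for u,v in uv]); m=(np.hypot(P[:,0]-x0,P[:,1]-y0)<.0098)&(P[:,2]>.112)&(P[:,2]<.136)
    uv=uv[m];d0=d0[m]; ray=(R.T@np.linalg.inv(K)@np.c_[uv,np.ones(len(uv))].T).T
    off=np.arange(-.012,.02,.0001)
    def res(p,ps):
        X=c+ray[:,None,:]*(d0[:,None,None]+off[None,:,None]); x=X[...,0]-p[0]; y=X[...,1]-p[1]; z=X[...,2]-.075
        cs,sn=np.cos(ps),np.sin(ps)
        ins=(x*x+y*y<.009**2)&(z<.06475)&~((-sn*x+cs*y)**2+(z-.0495-p[2])**2<.00375**2)
        k=ins.argmax(1); o=np.where(ins.any(1),off[k],.02)*1000
        return np.minimum(np.abs(o),4).mean()
    L=[]
    for a in psi:
        b=min(res((x0+i*5e-4,y0+j*5e-4,k*5e-4),np.radians(a)) for i in range(-2,3) for j in range(-2,3) for k in (-2,-1,0,1,2)); L.append(b)
    print(n,len(uv),dict(zip(psi.tolist(),np.round(L,3)))); tot=tot+np.array(L)
print(psi[np.argmin(tot)],tot.round(3))
E
```

```text
scene 84 {-50: np.float64(0.769), -45: np.float64(0.763), -40: np.float64(0.746), -35: np.float64(0.694), -30: np.float64(0.652), -25: np.float64(0.648), -20: np.float64(0.648), -15: np.float64(0.677), -10: np.float64(0.682), -5: np.float64(0.614), 0: np.float64(0.617), 5: np.float64(0.605), 10: np.float64(0.66), 15: np.float64(0.67), 20: np.float64(0.7), 25: np.float64(0.752), 30: np.float64(0.773), 35: np.float64(0.83), 40: np.float64(0.848), 45: np.float64(0.905), 50: np.float64(0.899)}
top 37 {-50: np.float64(1.286), -45: np.float64(1.276), -40: np.float64(1.235), -35: np.float64(1.197), -30: np.float64(1.154), -25: np.float64(1.089), -20: np.float64(1.054), -15: np.float64(0.935), -10: np.float64(0.922), -5: np.float64(0.935), 0: np.float64(0.941), 5: np.float64(0.992), 10: np.float64(0.976), 15: np.float64(1.065), 20: np.float64(1.054), 25: np.float64(1.041), 30: np.float64(1.076), 35: np.float64(1.081), 40: np.float64(1.092), 45: np.float64(1.119), 50: np.float64(1.146)}
-5 [2.056 2.039 1.982 1.891 1.806 1.737 1.702 1.613 1.604 1.549 1.557 1.597
 1.635 1.735 1.754 1.793 1.848 1.911 1.94  2.024 2.045]
```

The hole's yaw is about -3°, give or take 7°. The roller is at (0.438, 0.112) in both cameras with its top at 40 mm, as it must be. Next I compute the reach to it.

```bash
python3 - <<'E'
from h import *
for z in(.13,.009): print(togo([.438,.112,z]))
E
```

```text
[-380.6 -431.    88.7]
[-380.6 -431.   209.7]
```

```bash
python3 -m creep '{"gripper":[93,93,93,93,93,93,93,93,93,93,93,93],"delta_pos":[[-25,-28,0],[-65,-74,0],[-110,-125,0],[-155,-176,10],[-200,-227,20],[-245,-278,40],[-290,-328,60],[-330,-374,75],[-360,-408,85],[-375,-425,89],[-380.6,-431,89],[-380.6,-431,89]],"dr":[[0,0,0],[0,0,0],[0,0,0],[0,0,0],[0,0,0],[0,0,0],[0,0,0],[0,0,0],[0,0,0],[0,0,0],[0,0,0],[0,0,0]]}'; python3 -c "
from h import *
print(togo([.438,.112,.009]),observe()['orientation'])"
```

```text
time_s: 2.6
position: [0.4381, 0.112, 0.13]
orientation: [3.141, 0.0, 2.821]
force: [-0.8, -0.7, 0.5]
width: 0.998
finger_force: 0.0
[ 1.00e-01 -1.00e-01  1.21e+02] [3.14131782e+00 1.45283458e-04 2.82084435e+00]
```

```bash
python3 -m creep '{"gripper":[93,93,93,93,50,50,50,50,50,50],"delta_pos":[[0,0,40],[0,0,80],[0,0,110],[0,0,121],[0,0,121],[0,0,121],[0,0,121],[0,0,121],[0,0,121],[0,0,121]],"dr":[[0,0,0],[0,0,0],[0,0,0],[0,0,0],[0,0,0],[0,0,0],[0,0,0],[0,0,0],[0,0,0],[0,0,0]]}'
```

```text
time_s: 3.85
position: [0.4382, 0.1119, 0.0091]
orientation: [3.141, 0.0, 2.822]
force: [-1.8, -1.0, 6.4]
width: 0.595
finger_force: 30.5
```

```bash
python3 -c "
from h import *
print(togo([.6195,-.2705,.185]))"; python3 -m creep '{"gripper":[50,50,50,50],"delta_pos":[[0,0,-30],[0,0,-80],[0,0,-140],[0,0,-176]],"dr":[[0,0,0],[0,0,0],[0,0,0],[0,0,0]]}'
```

```text
[-292.4 -306.  -175.8]
time_s: 4.35
position: [0.4382, 0.112, 0.1874]
orientation: [3.14, 0.002, 2.822]
force: [0.7, 0.0, -2.7]
width: 0.59
finger_force: 30.5
```

```bash
python3 -m creep '{"gripper":[50,50,50,50,50,50,50,50,50,50,50,50],"delta_pos":[[-15,-16,0],[-45,-47,0],[-80,-84,0],[-120,-126,0],[-160,-167,0],[-200,-209,0],[-235,-246,0],[-265,-277,0],[-283,-296,0],[-292.4,-306,0],[-292.4,-306,0],[-292.4,-306,0]],"dr":[[0,0,0],[0,0,0],[0,0,0],[0,0,0],[0,0,0],[0,0,0],[0,0,0],[0,0,0],[0,0,0],[0,0,0],[0,0,0],[0,0,0]]}'; python3 - <<'E'
from h import *
print(togo([.6195,-.2705,.089]))
for n in("scene","top"):
    s=take(n,n+"1"); u,v=px(s,(.6195,-.2705,.216)).astype(int)
    vv,uu=np.mgrid[v-40:v+40,u-40:u+40]; P=np.array([pt(s,a,b) for a,b in zip(uu.ravel(),vv.ravel())])
    P=P[(np.hypot(P[:,0]-.6195,P[:,1]+.2705)<.034)]; print(n,[((P[:,2]>z)&(P[:,2]<z+.004)).sum() for z in(.204,.208,.212,.216,.22)])
    Q=P[(P[:,2]>.212)&(P[:,2]<.22)]; print(n,len(Q),Q.mean(0) if len(Q) else 0, cv2.minEnclosingCircle(Q[:,:2].astype(np.float32)*1000) if len(Q) else 0)
    cv2.imwrite(f"pics/{n}1.png",s["image"][v-40:v+40,u-40:u+40,::-1])
a=[cv2.resize(cv2.imread(f"pics/{n}1.png"),(400,400),interpolation=cv2.INTER_CUBIC) for n in("scene","top")]
cv2.imwrite("pics/hold1.png",np.hstack(a))
E
```

```text
time_s: 5.85
position: [0.6192, -0.2695, 0.1847]
orientation: [3.141, -0.0, 2.822]
force: [0.3, 0.7, -2.5]
width: 0.591
finger_force: 30.5
[-0.6 -0.8 95.7]
scene [np.int64(0), np.int64(0), np.int64(0), np.int64(0), np.int64(0)]
scene 0 0 0
top [np.int64(2), np.int64(2), np.int64(13), np.int64(15), np.int64(2)]
top 28 [ 0.61635019 -0.28723396  0.21587361] ((617.1150512695312, -286.55914306640625), 10.415833473205566)
```

View pics/hold1.png

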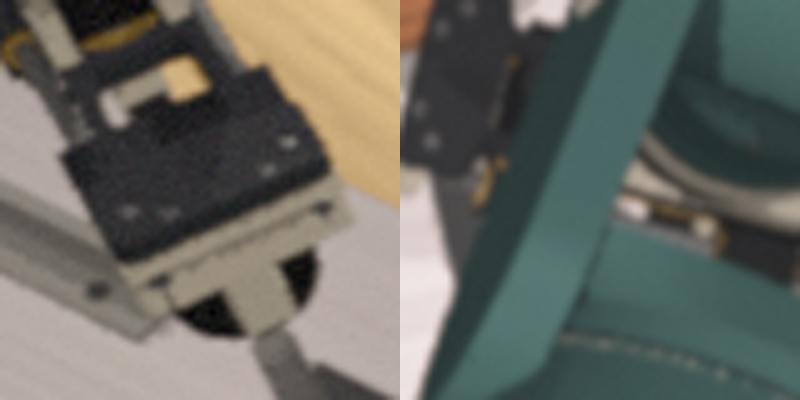

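The picture shows the roller held between the fingers, directly over the axle; in the left half the axle appears at about (285,360) under the roller. The arm blocks the top view. I lower with force checks.

```bash
python3 -m creep '{"gripper":[50,50,50,50,50,50],"delta_pos":[[-0.6,-0.8,15],[-0.6,-0.8,30],[-0.6,-0.8,36],[-0.6,-0.8,40],[-0.6,-0.8,43],[-0.6,-0.8,43]],"dr":[[0,0,0],[0,0,0],[0,0,0],[0,0,0],[0,0,0],[0,0,0]]}'
```

```text
time_s: 6.7
position: [0.6197, -0.2714, 0.1417]
orientation: [-3.142, 0.0, 2.822]
force: [0.2, -0.1, -3.3]
width: 0.59
finger_force: 30.5
```

```bash
python3 -m creep '{"gripper":[50,50,50,50,50,50,50],"delta_pos":[[0,0,12],[0,0,25],[0,0,38],[0,0,46],[0,0,50],[0,0,52],[0,0,52]],"dr":[[0,0,0],[0,0,0],[0,0,0],[0,0,0],[0,0,0],[0,0,0],[0,0,0]]}'
```

```text
time_s: 7.58
position: [0.6198, -0.2714, 0.0899]
orientation: [-3.142, 0.0, 2.822]
force: [-0.7, -0.3, -2.9]
width: 0.59
finger_force: 30.5
```

```bash
python3 -m creep '{"gripper":[50,50,93,93,93,93,93,93,93,93,93,93],"delta_pos":[[0,0,1],[0,0,1.5],[0,0,1.5],[0,0,1.5],[0,0,1.5],[0,0,1.5],[0,0,1.5],[0,0,-20],[0,0,-60],[0,0,-110],[0,0,-130],[0,0,-130]],"dr":[[0,0,0],[0,0,0],[0,0,0],[0,0,0],[0,0,0],[0,0,0],[0,0,0],[0,0,0],[0,0,0],[0,0,0],[0,0,0],[0,0,0]]}'; python3 - <<'E'
from h import *
# clip pose: coil center (.5385,.316), yaw 11.2 deg
o=observe(); R=Ro.from_euler('xyz',o["orientation"])
g=Ro.from_euler('xyz',[np.pi,0,np.radians(191.2)])
print("dr",(R.inv()*g).as_rotvec().round(3)); print(togo([.5385,.316,.15]),o["joints"].round(2))
E
```

```text
time_s: 9.07
position: [0.6201, -0.2716, 0.2218]
orientation: [-3.141, 0.003, 2.822]
force: [0.3, -0.4, 0.0]
width: 0.997
finger_force: 0.0
dr [-0.001  0.003 -0.515]
[262.4 532.1  70.8] [-0.45  0.12  1.43  0.    1.59 -1.7 ]
```

```bash
python3 -m creep '{"gripper":[93,93,93,45,45,45,45,45,45,45,45,45],"delta_pos":[[12,24,0],[37,76,0],[67,136,0],[97,197,0],[127,258,0],[157,318,0],[187,379,10],[215,436,30],[238,483,50],[255,517,65],[262.4,532.1,71],[262.4,532.1,71]],"dr":[[0,0,0],[0,0,-0.06],[0,0,-0.12],[0,0,-0.18],[0,0,-0.24],[0,0,-0.3],[0,0,-0.36],[0,0,-0.42],[0,0,-0.47],[0,0,-0.5],[0,0,-0.515],[0,0,-0.515]]}'; python3 - <<'E'
from h import *
ims=[]
for n in("scene","top"):
    s=take(n,n+"2"); u,v=px(s,(.6195,-.2705,.119)).round().astype(int)
    P=np.array([pt(s,a,b) for b in range(v-25,v+25) for a in range(u-25,u+25)])
    r=np.hypot(P[:,0]-.6195,P[:,1]+.2705); Q=P[(r>.012)&(r<.034)&(P[:,2]>.108)&(P[:,2]<.128)]
    print(n,len(Q),np.median(Q[:,2]),cv2.minEnclosingCircle(Q[:,:2].astype(np.float32)*1000))
    ims.append(cv2.resize(s["image"][v-32:v+18,u-25:u+25,::-1],(400,400),interpolation=cv2.INTER_CUBIC)); print(u-25,v-32)
cv2.imwrite("pics/seat.png",np.hstack(ims))
print(togo([.5385,.316,.002]),observe()["orientation"])
E
```

```text
time_s: 10.58
position: [0.5365, 0.317, 0.147]
orientation: [-3.141, -0.002, -2.944]
force: [-0.2, -0.8, -0.4]
width: 0.482
finger_force: 0.0
scene 475 0.11782898249128367 ((621.21484375, -269.8980407714844), 29.419679641723633)
117 146
top 456 0.11818492845222658 ((618.99365234375, -270.86993408203125), 28.503488540649414)
455 160
[ -0.9   0.4 146.7] [-3.14122921e+00 -1.99560669e-04 -2.94685187e+00]
```

View pics/seat.png

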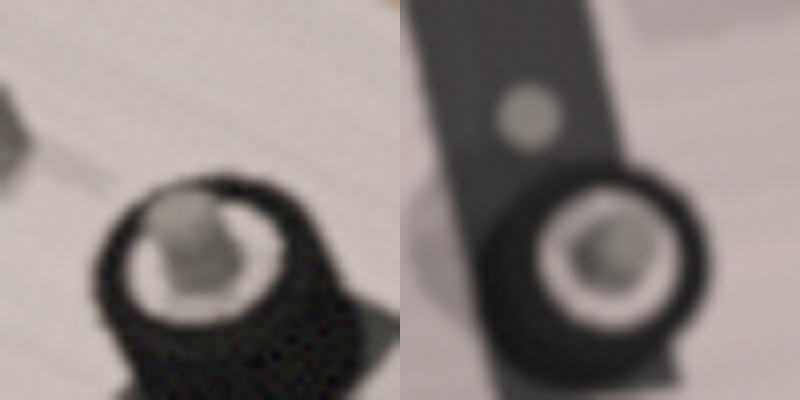

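The roller is seated: its top reads 118 mm against 119 expected, it is centred on the axle, and the axle stands 20 mm proud of it. Now the clip.

```bash
python3 -m creep '{"gripper":[45,45,45,45,45,45,10,10,10,10,10,10],"delta_pos":[[-1,0.4,40],[-1,0.4,90],[-1,0.4,125],[-1,0.4,140],[-1,0.4,144],[-1,0.4,144.5],[-1,0.4,144.5],[-1,0.4,144.5],[-1,0.4,144.5],[-1,0.4,144.5],[-1,0.4,144.5],[-1,0.4,144.5]],"dr":[[0,0,0],[0,0,0],[0,0,0],[0,0,0],[0,0,0],[0,0,0],[0,0,0],[0,0,0],[0,0,0],[0,0,0],[0,0,0],[0,0,0]]}'
```

```text
time_s: 12.18
position: [0.5389, 0.3169, 0.0045]
orientation: [3.141, 0.0, -2.946]
force: [-0.6, -0.1, 5.9]
width: 0.211
finger_force: 30.0
```

```bash
python3 -c "
from h import *
for i in range(3):
    s=snapshot('scene'); o=observe(); print(o['position'],o['force'],o['width'])"
```

```text
[0.53895446 0.31695525 0.00450697] [-1.90293207 -0.2103693   6.09690121] 0.20593912636859915
[0.53894517 0.31696161 0.00450034] [-1.71166122 -0.21134834  5.81999364] 0.21162818729969457
[0.53894362 0.31696052 0.00450211] [-0.41812049 -0.44394001  5.48231165] 0.20823222733503755
```

```bash
python3 -m creep '{"gripper":[35,35,35,35,10,10,10,10,10,10],"delta_pos":[[0,0,0],[0,0,0],[0,0,1.5],[0,0,2.3],[0,0,2.3],[0,0,2.3],[0,0,2.3],[0,0,2.3],[0,0,2.3],[0,0,2.3]],"dr":[[0,0,0],[0,0,0],[0,0,0],[0,0,0],[0,0,0],[0,0,0],[0,0,0],[0,0,0],[0,0,0],[0,0,0]]}'
```

```text
time_s: 13.58
position: [0.5388, 0.3168, 0.0019]
orientation: [3.142, 0.0, -2.946]
force: [-0.6, 0.0, -0.6]
width: 0.213
finger_force: 30.0
```

```bash
python3 -m creep '{"gripper":[10,10,10,10,10,10],"delta_pos":[[0,0,-8],[0,0,-30],[0,0,-70],[0,0,-120],[0,0,-150],[0,0,-150]],"dr":[[0,0,0],[0,0,0],[0,0,0],[0,0,0],[0,0,0],[0,0,0]]}'; python3 - <<'E'
from h import *
o=observe(); R=Ro.from_euler('xyz',o["orientation"])
g=Ro.from_euler('xyz',[np.pi,0,np.radians(177)])
print("dr",(R.inv()*g).as_rotvec().round(3)); print(togo([.5103,-.2573,.1245]))
E
```

```text
time_s: 14.32
position: [0.5398, 0.3174, 0.1563]
orientation: [3.14, 0.005, -2.946]
force: [0.2, -0.8, -0.3]
width: 0.213
finger_force: 30.0
dr [0.002 0.005 0.248]
[ 140.6 -558.1   30.1]
```

```bash
python3 -m creep '{"gripper":[10,10,10,10,10,10,10,10,10,10,10,10],"delta_pos":[[6,-25,0],[19,-75,0],[34,-135,0],[50,-198,0],[66,-260,0],[82,-325,0],[98,-390,0],[114,-453,0],[127,-505,0],[136,-540,0],[140.6,-558.1,0],[140.6,-558.1,0]],"dr":[[0,0,0.01],[0,0,0.03],[0,0,0.06],[0,0,0.09],[0,0,0.12],[0,0,0.15],[0,0,0.18],[0,0,0.2],[0,0,0.22],[0,0,0.24],[0,0,0.248],[0,0,0.248]]}'
python3 -m creep '{"gripper":[10,10,10,10],"delta_pos":[[0,0,15],[0,0,27],[0,0,30],[0,0,30]],"dr":[[0,0,0],[0,0,0],[0,0,0],[0,0,0]]}'
python3 - <<'E'
from h import *
o=observe();print(o["position"],o["orientation"])
s=take("scene","scene3");u,v=px(s,(.56,-.266,.125)).astype(int);print(u,v)
i=cv2.resize(s["image"][v-35:v+40,u-50:u+50,::-1],None,fx=8,fy=8,interpolation=cv2.INTER_CUBIC);cv2.imwrite("pics/pre.png",i)
R=Ro.from_euler('xyz',o["orientation"]).as_matrix()
print("expect tip px",px(s,o["position"]+np.array([0,0,.0003])+Ro.from_euler('z',-3,degrees=True).apply([.086,-.008,0])))
E
```

```text
time_s: 15.82
position: [0.5083, -0.2584, 0.1511]
orientation: [3.141, -0.001, 3.087]
force: [0.8, 0.5, -0.6]
width: 0.214
finger_force: 30.0
time_s: 16.32
position: [0.5092, -0.2575, 0.1216]
orientation: [3.141, -0.0, 3.089]
force: [-0.8, 0.0, 0.7]
width: 0.215
finger_force: 30.0
[ 0.50916589 -0.25751985  0.1216478 ] [ 3.14142191e+00 -3.51920967e-04  3.08940504e+00]
166 157
expect tip px [151.79075533 169.12790928]
```

View pics/pre.png

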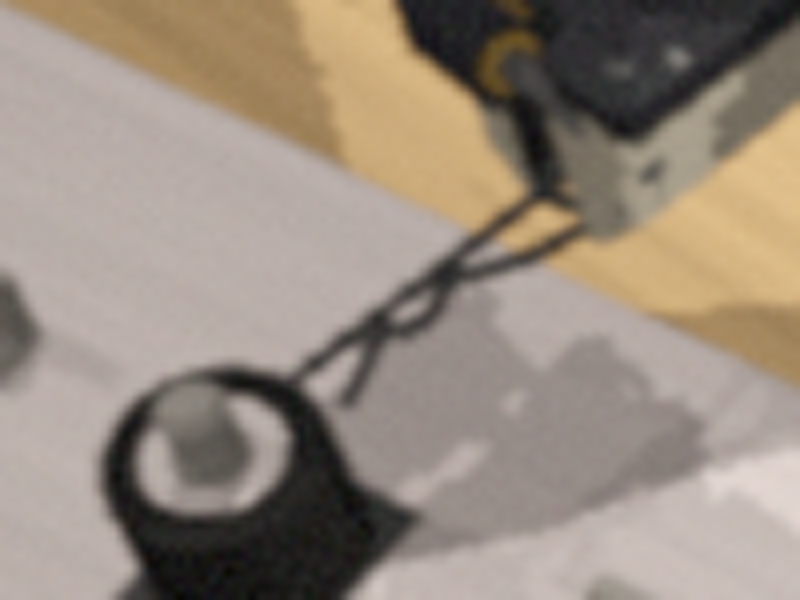

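The crop (origin at scene px 116,122) shows the clip held level by its coil. Its leg tip is at crop (298,378), which is px (153,169) against (152,169) expected, and the bow is on the +y side of the leg. I measure leg direction and height by depth.

```bash
python3 - <<'E'
from h import *
for n in("scene","top"):
    F=[snapshot(n) for _ in range(6)]; s=F[0]; s["depth"]=np.median([f["depth"] for f in F],0)
    us,vs=px(s,(.56,-.266,.125)).astype(int)
    P=np.array([pt(s,a,b) for b in range(vs-45,vs+45) for a in range(us-50,us+50)])
    m=(P[:,2]>.113)&(P[:,2]<.137)&(P[:,0]>.525)&(P[:,0]<.603)&(P[:,1]<-.235)&(P[:,1]>-.285)&(np.hypot(P[:,0]-.6195,P[:,1]+.2705)>.012); Q=P[m]
    print(n,len(Q))
    for q in Q[np.argsort(Q[:,0])]: print((q*1000).round(1).tolist(),end=" ")
    print()
E
```

```text
scene 238
[525.1, -250.4, 124.6] [526.2, -252.2, 124.3] [526.3, -264.3, 121.3] [526.5, -249.2, 123.8] [527.0, -265.4, 124.1] [527.8, -250.5, 124.1] [528.2, -264.6, 122.9] [528.7, -266.1, 125.2] [528.7, -252.7, 123.3] [529.0, -249.8, 122.7] [529.9, -265.2, 124.1] [529.9, -254.2, 123.3] [530.4, -250.9, 123.2] [530.5, -267.9, 122.7] [531.0, -264.5, 122.6] [532.1, -251.5, 124.4] [532.5, -265.6, 123.1] [533.1, -251.1, 122.6] [533.5, -252.8, 124.8] [533.8, -264.6, 122.1] [534.0, -266.6, 123.9] [534.5, -254.6, 124.3] [534.6, -252.1, 123.3] [534.9, -268.7, 123.2] [535.3, -265.5, 122.9] [535.4, -256.9, 123.4] [535.9, -253.5, 123.4] [536.7, -253.5, 121.1] [536.7, -264.4, 122.0] [537.4, -265.4, 124.9] [537.5, -254.3, 124.4] [538.2, -254.4, 122.0] [538.3, -265.1, 123.0] [538.4, -267.3, 124.4] [538.9, -255.4, 124.9] [539.6, -266.5, 123.1] [539.6, -255.5, 122.4] [539.7, -257.7, 123.8] [541.0, -256.8, 122.8] [541.1, -265.2, 122.5] [541.1, -258.9, 124.3] [541.4, -266.9, 124.6] [542.5, -266.3, 123.0] [542.7, -257.3, 124.0] [543.6, -257.0, 122.1] [543.7, -267.9, 123.0] [543.9, -265.2, 122.1] [544.3, -
[... 4220 characters left out ...]
0] [602.3, -256.5, 119.4] [602.4, -253.8, 118.6] [602.5, -273.7, 118.0] [602.6, -262.3, 118.1] [602.7, -251.0, 118.1] [602.8, -259.5, 117.4] [602.8, -275.1, 120.3] 
top 23
[586.3, -255.6, 122.9] [588.0, -255.2, 125.1] [588.8, -254.0, 121.8] [590.3, -255.6, 124.2] [590.5, -253.7, 123.6] [595.6, -257.2, 119.1] [596.3, -255.9, 116.3] [597.8, -255.3, 119.1] [597.9, -257.5, 118.6] [598.1, -253.6, 118.0] [598.9, -252.3, 115.0] [599.7, -253.0, 120.6] [599.9, -255.4, 119.4] [600.0, -257.7, 118.4] [600.1, -259.9, 118.1] [600.7, -252.1, 116.3] [601.1, -250.4, 115.0] [601.9, -259.8, 119.2] [602.0, -253.4, 119.9] [602.1, -255.7, 119.1] [602.3, -258.1, 117.9] [602.5, -251.8, 117.9] [602.8, -250.0, 116.8]
```

```bash
python3 - <<'E'
from h import *
from scipy.optimize import least_squares
F=[snapshot("scene") for _ in range(4)]; s=F[0]; s["depth"]=np.median([f["depth"] for f in F],0)
us,vs=px(s,(.56,-.266,.125)).astype(int)
P=np.array([pt(s,a,b) for b in range(vs-45,vs+45) for a in range(us-50,us+50)])*1000
Q=P[(P[:,2]>120.5)&(P[:,2]<127)&(P[:,0]>525)&(P[:,0]<588)&(P[:,1]<-263.5)&(P[:,1]>-275)&((P[:,0]>563)|(P[:,0]<538)|(P[:,1]<-264))]
f=least_squares(lambda p:np.hypot(Q[:,1]-p[0]-p[1]*(Q[:,0]-560),Q[:,2]-p[2]-p[3]*(Q[:,0]-560))-2.25,[-267,-.05,122,0],loss="soft_l1",f_scale=.5)
a,b,c,e=f.x; print(len(Q),f.x.round(3),"yaw",np.degrees(np.arctan(b)),"tilt",np.degrees(np.arctan(e)),"at axle x y=",a+b*59.6,"z",c+e*59.6)
print(observe()["position"])
E
```

```text
74 [-2.67993e+02 -5.70000e-02  1.21705e+02 -1.10000e-02] yaw -3.23614514305442 tilt -0.6291101824834858 at axle x y= -271.362839229395 z 121.05060279540668
[ 0.50913717 -0.25794971  0.12183873]
```

```bash
python3 -m creep '{"gripper":[10,10,10,10,10,10,10],"delta_pos":[[0,1,-2.6],[0,1,-2.6],[-6,1,-2.6],[-12,1,-2.6],[-16,1,-2.6],[-20,1,-2.6],[-20,1,-2.6]],"dr":[[0,0,0],[0,0,0],[0,0,0],[0,0,0],[0,0,0],[0,0,0],[0,0,0]]}'
```

```text
time_s: 18.05
position: [0.5293, -0.258, 0.1243]
orientation: [3.141, -0.0, 3.089]
force: [-0.1, 0.0, -1.4]
width: 0.214
finger_force: 30.0
```

```bash
python3 -m creep '{"gripper":[10,10,10,10],"delta_pos":[[-4,0,0],[-7,0,0],[-10,0,0],[-10,0,0]],"dr":[[0,0,0],[0,0,0],[0,0,0],[0,0,0]]}'; python3 -c "
from h import *
o=observe();print(o['position'],o['force'],o['moment'])"
```

```text
time_s: 18.55
position: [0.5393, -0.2585, 0.1244]
orientation: [3.142, -0.0, 3.089]
force: [-0.4, -0.8, -0.4]
width: 0.216
finger_force: 30.0
[ 0.53928744 -0.25850955  0.12438064] [-0.3783243  -0.81518793 -0.3790486 ] [-0.00178296  0.02840611 -0.02084433]
```

```bash
python3 -m creep '{"gripper":[10,10,10,10,10,10],"delta_pos":[[-4,0,0],[-8,0,0],[-11,0,0],[-14,0,0],[-14,0,0],[-14,0,0]],"dr":[[0,0,0],[0,0,0],[0,0,0],[0,0,0],[0,0,0],[0,0,0]]}'; python3 -c "
from h import *
o=observe();print(o['position'],o['force'],o['moment'])"
```

```text
time_s: 19.3
position: [0.5534, -0.2592, 0.1245]
orientation: [3.142, 0.001, 3.089]
force: [1.4, 2.9, -0.4]
width: 0.213
finger_force: 30.0
[ 0.55336644 -0.25920327  0.12454354] [ 1.44216904  2.89159275 -0.36725203] [ 0.64760339 -0.26082941  0.21581002]
```

```bash
python3 -m creep '{"gripper":[10,10,10,10,10],"delta_pos":[[-2.5,0,0],[-5,0,0],[-7.5,0,0],[-10,0,0],[-10,0,0]],"dr":[[0,0,0],[0,0,0],[0,0,0],[0,0,0],[0,0,0]]}'; python3 -c "
from h import *
o=observe();print(o['position'],o['force'],o['moment'])"
```

```text
time_s: 19.92
position: [0.5637, -0.2599, 0.1246]
orientation: [-3.141, 0.001, 3.089]
force: [3.2, 3.1, -0.5]
width: 0.215
finger_force: 30.0
[ 0.5636651  -0.25989933  0.1246089 ] [ 3.21135696  3.12204012 -0.49762237] [ 0.6085257  -0.61026644  0.2047451 ]
```

```bash
python3 -m creep '{"gripper":[10,10,10,10,10],"delta_pos":[[-2,0,0],[-3.5,0,0],[-4.5,0,0],[-4.5,0,0],[-4.5,0,0]],"dr":[[0,0,0],[0,0,0],[0,0,0],[0,0,0],[0,0,0]]}'; python3 - <<'E'
from h import *
for n in("scene",):
    F=[snapshot(n) for _ in range(3)]; s=F[0]; o=observe();print(o['position'],o['force'],o['moment'])
    u,v=px(s,(.612,-.268,.125)).astype(int);print(u-30,v-22)
    cv2.imwrite("pics/home.png",cv2.resize(s["image"][v-22:v+28,u-30:u+36,::-1],None,fx=12,fy=12,interpolation=cv2.INTER_CUBIC))
    print("tip px expected home",px(s,(.6196+.034,-.271-.0018,.1245)),"nip",px(s,Ro.from_euler('z',-3,degrees=True).apply([.0105,.0098,0])+[.6196,-.271,.1245]),"flare end",px(s,Ro.from_euler('z',-3,degrees=True).apply([.028,.015,0])+[.6196,-.271,.1245]))
    s["depth"]=np.median([f["depth"] for f in F],0);u,v=px(s,(.65,-.27,.125)).astype(int)
    P=np.array([pt(s,a,b) for b in range(v-25,v+25) for a in range(u-30,u+30)])*1000
    Q=P[(P[:,2]>121)&(P[:,2]<129)&(P[:,0]>630)&(P[:,0]<670)&(abs(P[:,1]+268)<18)]
    for q in Q[np.argsort(Q[:,0])]: print(q.round(1).tolist(),end=" ")
E
```

```text
time_s: 20.55
position: [0.5675, -0.26, 0.1244]
orientation: [3.142, -0.0, 3.089]
force: [-2.4, 3.5, -1.1]
width: 0.214
finger_force: 30.0
[ 0.56748017 -0.2600419   0.12443577] [-1.4857665   4.07319263 -0.14004562] [0.75573844 0.4447021  0.19764357]
115 152
tip px expected home [126.6707452  187.28166344] nip [139.99774662 182.44635504] flare end [134.30241828 189.6587474 ]
[630.3, -268.2, 123.3] [630.5, -261.0, 126.4] [630.6, -269.6, 125.7] [631.2, -261.5, 123.6] [631.4, -263.0, 125.7] [631.6, -271.6, 125.0] [633.0, -265.6, 128.4] [633.3, -260.6, 126.6] [633.9, -267.7, 127.5] [634.4, -269.0, 123.8] [634.4, -271.0, 125.3] [634.9, -258.6, 126.9] [634.9, -260.6, 128.3] [635.7, -270.0, 124.4] [636.0, -257.9, 125.6] [636.3, -259.4, 127.6] [636.9, -258.1, 123.1] [637.0, -253.3, 121.1] [637.2, -270.6, 125.4] [637.2, -268.4, 124.2] [637.6, -258.4, 126.8] [638.5, -271.8, 125.8] [638.7, -260.0, 126.6] [638.7, -257.6, 125.5] [638.8, -268.8, 125.5] [639.4, -269.6, 122.4] [640.1, -256.4, 124.9] [640.3, -258.1, 126.8] [640.5, -268.8, 127.3] [641.2, -257.9, 124.8] [641.6, -270.4, 127.1] [641.7, -254.4, 125.2] [641.8, -267.7, 126.5] [642.3, -259.7, 124.5] [643.0, -255.4, 125.8] [643.2, -268.4, 127.5] [644.2, -268.2, 125.5] [644.2, -270.3, 126.9] [644.5, -256.0, 126.9] [644.8, -253.0, 126.7] [645.2, -270.1, 124.9] [645.5, -253.7, 123.6] [646.1, -254.1, 127.1] [646.5, -257.8, 124.3] [646.9, -267.9, 125.5] [647.1, -274.2, 123.6] [647.3, -253.3, 125.9] [647.4, -268.6, 128.6] [647.8, -270.0, 124.7] [648.5, -252.4, 124.9] [648.7, -254.0, 126.9] [649.3, -270.5, 125.9] [649.8, -253.5, 125.4] [650.4, -270.1, 124.3] [651.7, -271.1, 124.8] [652.9, -272.6, 124.8] [652.9, -270.3, 123.6] [654.0, -272.1, 123.2]
```

View pics/home.png

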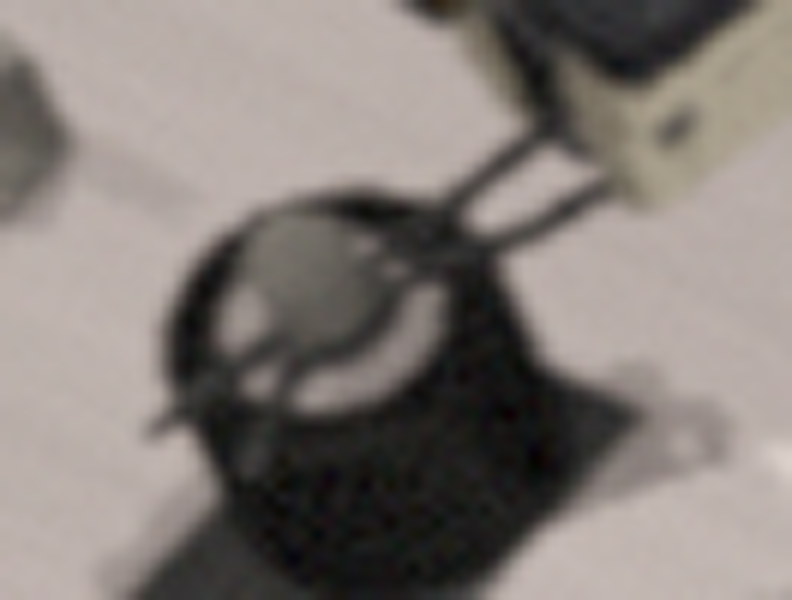

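```bash
python3 -m creep '{"gripper":[10,10,40,40,40,40,40],"delta_pos":[[0,0.8,0],[0.5,1.5,0],[0.5,1.5,0],[0.5,1.5,0],[0.5,1.5,0],[0.5,1.5,0],[0.5,1.5,0]],"dr":[[0,0,0],[0,0,0],[0,0,0],[0,0,0],[0,0,0],[0,0,0],[0,0,0]]}'
```

```text
time_s: 21.58
position: [0.5672, -0.2585, 0.1245]
orientation: [-3.142, 0.0, 3.089]
force: [-0.7, 0.3, -0.8]
width: 0.434
finger_force: 0.0
```

The picture shows the leg through the axle with its tip out at crop (155,430), and the bow hugging the +y side with its flare ending near (255,470). The clip is released, so I lift away and check.

```bash
python3 -m creep '{"gripper":[40,40,40,40,40,40,40,40],"delta_pos":[[0,0,-8],[0,0,-25],[5,0,-60],[20,0,-100],[40,0,-120],[60,0,-120],[60,0,-120],[60,0,-120]],"dr":[[0,0,0],[0,0,0],[0,0,0],[0,0,0],[0,0,0],[0,0,0],[0,0,0],[0,0,0]]}'; python3 - <<'E'
from h import *
from scipy.optimize import least_squares
F=[snapshot("scene") for _ in range(4)]; s=F[0]; s["depth"]=np.median([f["depth"] for f in F],0)
u,v=px(s,(.60,-.268,.125)).astype(int)
P=np.array([pt(s,a,b) for b in range(v-50,v+50) for a in range(u-60,u+60)])*1000
r=np.hypot(P[:,0]-619.5,P[:,1]+270.5)
Q=P[(r>30)&(P[:,2]>116)&(P[:,2]<140)&(r<75)]; i=Q[:,0]<600
C=Q[i]; print("coil side x range",C[:,0].min(),C[:,0].max(),"y",C[:,1].min(),C[:,1].max(),"z",C[:,2].min(),C[:,2].max(),len(C)); print("tip side x max",Q[~i][:,0].max(),Q[~i][:,2].mean())
B=C[C[:,0]<578]; print("coil rear",B.mean(0),B[:,1].min(),B[:,1].max())
R_=P[(r>12)&(r<27)&(P[:,2]>114)&(P[:,2]<121)]; print("roller top z",np.median(R_[:,2]))
E
```

```text
time_s: 22.58
position: [0.5077, -0.2554, 0.2449]
orientation: [-3.141, 0.0, 3.089]
force: [0.5, -0.4, -0.3]
width: 0.433
finger_force: 0.0
coil side x range 558.0436856452569 594.4968084680193 y -266.7156961155467 -246.07078663944188 z 117.36361891632858 125.54783676703518 119
tip side x max 653.5893764506848 128.02206009464672
coil rear [ 569.10068702 -254.98183599  121.91248894] -266.7156961155467 -246.07078663944188
roller top z 118.47185947083526
```

The coil's rear is at x=558 (558 expected) and the tip at 653.6 (653.5 expected). The clip sags about 0.08 rad, within the 0.25 limit, and the roller is still seated. I hand in.

```bash
python3 -c "
from station import *
print(hand_in())"
```

```text
the job is handed in; nothing more can be done
None
```

The job is handed in at about 23 s of the 72 s allowed: the large roller is fully down on its axle and let go, and the large hairpin clip is through the cross hole with its bow snapped round the axle and let go; the hand-in gave no verdict, so this rests on my own camera and force checks.

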